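# Load the round and square blanks into their press dies

### The arm

A 7-joint arm with a two-finger parallel gripper is mounted at the origin on the work surface. World frame = base frame: x ahead of the robot, y to its left, z up, the work surface at z = 0. Lengths are in m, angles in rad, forces in N, time in s.
With the tool pointing down it reaches from about 0.425 to 0.875 m from the base axis. Payload 4.7 kg.
Tool frame: the origin (TCP) lies at the very end of the fingers, on their centre line; the grasp point (between the pads) lies 19 mm behind it; z points along the fingers, y is the line along which they close (so a half turn about z gives the same grasp; the last joint's range is limited). The gripper opens to 87 mm and grips with 3 to 60 N. Pads are 19 mm wide; open, the fingers measure 117 mm over their backs; the gripper's body (75 mm by 190 mm) begins 51 mm behind the grasp point.
Start: joints at [-1.155, 0.321, -0.07, 1.45, 0.023, 1.371, -0.057], TCP at [0.254, 0.598, 0.223] pointing down, gripper open.
Joint ranges: [-2.86, 2.86], [-0.3, 2.09], [-1.38, 1.24], [0.06, 2.45], [-1.56, 4.7], [0.09, 2.05], [-2.69, 2.69]. Speed limits (rad/s): [2.57, 2.57, 3.14, 3.14, 3.14, 3.14, 3.14].

### API

Orientations are given as a rotation vector (axis times angle).
In Python, from bench import ctrl gives the robot as it stands.
- The arm moves only by the shell command python3 -m jog 'ROWS' [FORCE]. ROWS is JSON, a list that holds one entry, the list of rows, each a list of 7 numbers: the shift along the tool's x, y, z in mm, then the turn, a rotation vector about the tool's x, y, z in degrees, then the finger opening in mm, from 0 to 87. A call has 1 to 10 rows; each row is the pose to reach, as a shift and turn from the pose commanded when the call began, along the tool's axes at that moment; what a row does not reach only later rows make up. A row lasts 1/10 s, in which the tool goes at most 50 mm and 8.59 degrees, less where a joint would pass 70% of its speed; a pose out of reach is approached as far as the arm can. A call with a gripper value outside its range is refused whole. The fingers move at their own pace and stop on an object; FORCE is the grip in N (left out, the last holds). Time passes only in rows, so rows that repeat a pose let the fingers close. It gives the time, the measured TCP pose, the force, the opening and the grip force at its end, in the units of the state.
- ctrl.get_state(): the state, without advancing time (a new reading comes with each control period).
- ctrl.get_image(name): name is "side" or "top" or "wrist"; returns a dict with "image" (400x640x3 uint8, red, green, blue), "depth" (400x640 float32, m along the optical axis (not along the pixel's ray), 0 where there is no reading), "fov_y" (degrees; the focal length in pixels is half the picture's height over the tangent of half this angle, whatever the lens; pixels are square), "cx", "cy" (the principal point, pixels), "rvec" (rotation vector, rad) and "tvec" (3), from world to camera coordinates, as OpenCV has them. Camera axes: x right, y down, z forward; pixel columns grow to the right and rows downward; lengths in m; the calibration is good to about 2 mm. A picture is of the moment at which its call begins.
- ctrl.close_job(): hands the job in; it is judged then, once.
The state is a dict: "time": time; "joint_positions": joint angles; "qd": joint speeds; "joint_torque": joint torques, N m; "position": TCP position; "tool_rot": TCP orientation; "ft_force": force on the tool from outside, world axes, zero at the start; "torque": the same for the moment, N m; "grip_width": opening from 0.0 (shut) to 1.0 (fully open); "grip_force": force on a finger pad.
Only numpy, scipy, OpenCV 4.12 (cv2) and the standard library are available. Lean on these libraries where they do the work, as an engineer would, in place of code of your own. Each camera call takes 0.05 s, during which the arm holds its last target. There are 200 camera calls.

### The job

Load the two press dies: put the round aluminium blank into the die with the round cavity and the square aluminium blank into the die with the square cavity. Each must lie flat on the floor of its cavity. The oblong blank is not needed.

Things in the scene. Friction and masses are not known exactly. Their poses are not given: they have to be found in the camera images.
- round_blank: Bright aluminium disc, 56 mm across, 24 mm thick, about 0.16 kg, lying loose and flat on the green bench. Origin: centre of its underside; z up along its axis.
- square_blank: Bright aluminium square block, 50 x 50 mm, 24 mm thick, about 0.16 kg, lying loose and flat on the green bench. Origin: centre of its underside; x and y parallel to its sides, z up.
- round_die: Dark steel die block, 90 x 90 mm, 24 mm high, fixed, with a round cavity in its top: 68 mm across, centred, 10 mm deep, grey floor 14 mm above the bench. A seated blank has 6 mm play all round and stands 14 mm above the block. Origin: centre of the underside, below the cavity's centre; x, y along the block's sides, z up.
- square_die: Dark steel die block, 90 x 90 mm, 24 mm high, fixed, with a square cavity in its top: 61 x 61 mm, centred, sides parallel to the block's, 10 mm deep, grey floor 14 mm above the bench. A seated blank has 5.5 mm play each side, stands 14 mm above the block, and may go in at any quarter turn. Origin: centre of the underside, below the cavity's centre; x, y along the block's sides, z up.
There are look-alikes about, which are no part of the job. Leave any yellow look-alike of the square_blank alone. What is shaped like the round_die but green is not meant.

How it is judged:
By the outcome, as a careful person would: the job done as asked, in the order asked, and still so for the second after the job is handed in, with the robot touching nothing.
It also fails if it takes over 48 s, if anything falls off the work surface, if the arm or the gripper's body presses on something with over 40 N, if the wrist force passes 120 N, or if a joint passes its speed limit or range.

## Working session

There is one attempt and no reset: what is moved stays moved. The work goes in short steps, Python scripts to look and compute and a shell command to move; the robot and the scene stay as the last step left them, time stands still between calls to the robot, and variables do not carry over. Pictures are saved under pics/ and viewed, at most 10 in all, crops included, and the job is handed in when it is done.

```bash
ls; mkdir -p pics; python3 - <<'E'
from bench import ctrl
import cv2,numpy as np,pickle
s=ctrl.get_state();print({k:np.round(v,3) for k,v in s.items()})
for n in("top","side"):
    d=ctrl.get_image(n);pickle.dump(d,open(f'pics/{n}.pkl','wb'));cv2.imwrite(f'pics/{n}0.png',d['image'][...,::-1])
    R=cv2.Rodrigues(np.array(d['rvec']))[0];print(n,d['fov_y'],d['cx'],d['cy'],-R.T@d['tvec'],R[2])
E
```

```text
pics
{'time': np.float64(0.0), 'joint_positions': array([-1.155,  0.322, -0.07 ,  1.452,  0.023,  1.371, -0.057]), 'qd': array([-0.   , -0.001, -0.   ,  0.   , -0.002, -0.001,  0.001]), 'joint_torque': array([ 1.0000e-03, -4.9129e+01, -4.0300e-01, -3.1252e+01, -6.4000e-02,
        4.4000e-02,  0.0000e+00]), 'position': array([0.254, 0.598, 0.221]), 'tool_rot': array([-6.270e-01, -3.078e+00,  3.000e-03]), 'ft_force': array([-0.104, -0.563, -0.471]), 'torque': array([ 0.038, -0.031,  0.031]), 'grip_force': np.float64(0.0), 'grip_width': np.float64(0.996)}
top 54.68663711518374 326.3449584660421 201.00386127187244 [0.28726253 0.02178166 1.02174901] [ 0.21071832 -0.00535133 -0.97753218]
side 43.493927501394126 305.49771243724956 198.43649293004006 [0.40424287 0.70349351 0.86955699] [ 0.08017138 -0.63644669 -0.76714285]
```

View pics/top0.png

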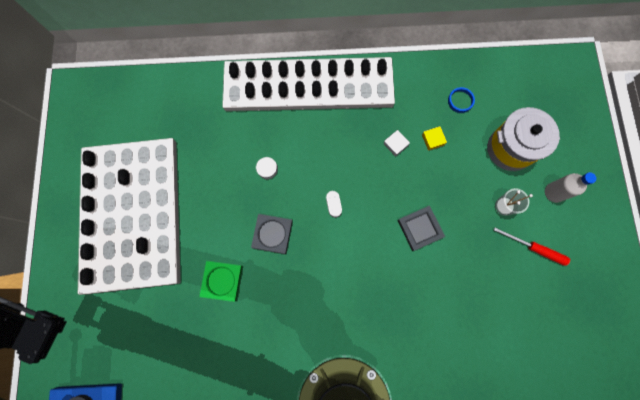

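View pics/side0.png

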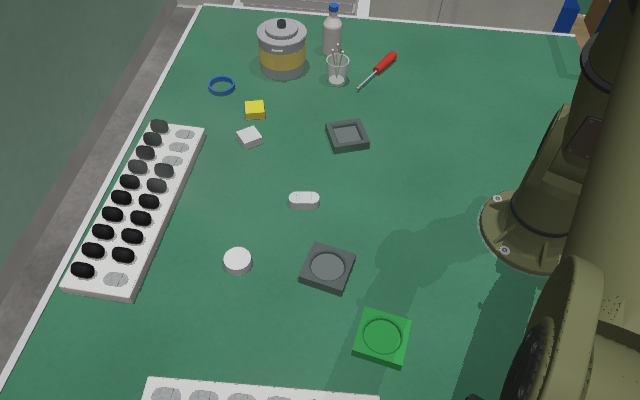

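The top view shows the round blank at (266,168), the square blank at (397,143), the round die at (272,234), the square die at (421,228), and the oblong at (334,204). The side view shows the same objects at (237,261), (249,137), (327,268), (347,135) and (304,200). The yellow and green look-alikes are easy to tell apart by colour.

```bash
cat > h.py <<'E'
import cv2,numpy as np,pickle
from scipy.spatial.transform import Rotation as Ro
def plane(d,uv,z):
    f=200/np.tan(np.radians(d['fov_y']/2));uv=np.atleast_2d(uv).astype(float)
    R=cv2.Rodrigues(np.array(d['rvec']))[0];c=-R.T@np.array(d['tvec'])
    r=np.c_[(uv-[d['cx'],d['cy']])/f,np.ones(len(uv))]@R
    return (c+r*((z-c[2])/r[:,2])[:,None])
def pix(d,p):
    f=200/np.tan(np.radians(d['fov_y']/2));R=cv2.Rodrigues(np.array(d['rvec']))[0]
    q=R@np.array(p)+np.array(d['tvec']);return q[:2]/q[2]*f+[d['cx'],d['cy']]
def near(d,mask,uv,z):
    """contour of mask blob nearest uv -> world rect on plane z"""
    cs,_=cv2.findContours(mask.astype('uint8'),cv2.RETR_EXTERNAL,cv2.CHAIN_APPROX_NONE)
    cs=[c for c in cs if cv2.contourArea(c)>60]
    c=min(cs,key=lambda c:np.linalg.norm(c[:,0].mean(0)-uv))
    w=plane(d,c[:,0],z)[:,:2]
    (x,y),s,a=cv2.minAreaRect((w*1000).astype('float32'))
    return np.round([x,y,*s,a],1)
def tool(s,p,yaw=None):
    """tool-frame shift (mm) from current pose to world p"""
    R=Ro.from_rotvec(s['tool_rot']);return np.round(R.inv().apply(np.array(p)-s['position'])*1000,1)
E
python3 - <<'E'
from h import *
P={'top':dict(rb=(266,168),sb=(397,143),rd=(272,234),sd=(421,228)),'side':dict(rb=(237,261),sb=(249,137),rd=(327,268),sd=(347,135))}
for n in P:
    d=pickle.load(open(f'pics/{n}.pkl','rb'));h=cv2.cvtColor(d['image'],cv2.COLOR_RGB2HSV)
    S,V=h[...,1],h[...,2]
    for k,uv in P[n].items():
        if k[1]=='b': m=(S<60)&(V>(215 if n=='top' else 195))
        else: m=(S<80)&(V<115)
        print(n,k,near(d,m,uv,.024),V[uv[1],uv[0]],S[uv[1],uv[0]],d['depth'][uv[1],uv[0]])
E
```

```text
top rb [606.  175.   51.4  47.8  87. ] 236 1 1.0413766
top sb [ 657.8 -183.4   46.2   44.5   39. ] 236 1 1.0557226
top rd [424.1 163.1  91.7  90.8  77.1] 143 16 1.009849
top sd [ 418.3 -225.1   89.7   93.1   20.6] 134 19 1.0120093
side rb [606.6 175.4  52.3  52.1   8.4] 208 0 0.9987816
side sb [ 659.5 -183.    46.3   45.6   37.2] 200 5 1.2269208
side rd [426.5 171.1 103.   92.5  77. ] 120 15 1.000826
side sd [ 420.2 -214.8   96.5  112.8   20.7] 119 17 1.2493608
```

```bash
python3 - <<'E'
from h import *
from bench import ctrl
s=ctrl.get_state();print(tool(s,[.606,.175,.14]),Ro.from_rotvec(s['tool_rot']).as_matrix().round(3))
E
```

```text
[-489.2 -251.3   82. ] [[-0.92   0.391 -0.001]
 [ 0.391  0.92  -0.002]
 [-0.    -0.002 -1.   ]]
```

```bash
python3 -m jog '[[[-45,-23,0,0,0,0,87],[-90,-46,5,0,0,0,87],[-135,-69,10,0,0,0,87],[-180,-92,20,0,0,0,87],[-225,-115,30,0,0,0,87],[-270,-138,40,0,0,0,87],[-315,-161,50,0,0,0,87],[-360,-184,60,0,0,0,87],[-405,-207,70,0,0,0,87],[-445,-228,80,0,0,0,87]]]' 25; python3 -m jog '[[[-25,-13,0,0,0,0,87],[-44,-23,0,0,0,0,87],[-44,-23,0,0,0,0,87],[-44,-23,0,0,0,0,87]]]'; python3 - <<'E'
from h import *
from bench import ctrl
d=ctrl.get_image('wrist');s=ctrl.get_state();pickle.dump(d,open('pics/w1.pkl','wb'));cv2.imwrite('pics/w1.png',d['image'][...,::-1])
print(s['position'],s['tool_rot'],pix(d,[.606,.175,.024]),tool(s,[.606,.175,.013]))
E
```

```text
time: 1.1
position: [0.5708, 0.2184, 0.1436]
tool_rot: [-0.627, -3.078, -0.0]
ft_force: [0.8, 0.2, 0.1]
grip_width: 1.003
grip_force: 0.0
time: 1.5
position: [0.601, 0.1819, 0.1436]
tool_rot: [-0.628, -3.077, -0.0]
ft_force: [-0.3, 0.3, 0.7]
grip_width: 1.0
grip_force: 0.0
[0.60053822 0.18309138 0.14376347] [-6.24494138e-01 -3.07751153e+00 -8.79131672e-04] [316.21836973 211.4515972 ] [ -8.4  -5.4 130.8]
```

View pics/w1.png

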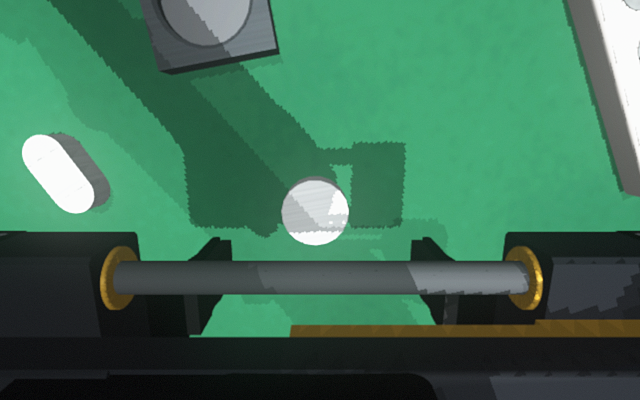

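The wrist view shows the disc centred at about (315,211), against a predicted (316,211), so the estimate holds. The round die is at (207,10) and the oblong at (58,174).

```bash
python3 -m jog '[[[-7.5,-5,30,0,0,0,87],[-7.5,-5,70,0,0,0,87],[-7.5,-5,105,0,0,0,87],[-7.5,-5,125,0,0,0,87],[-7.5,-5,130.5,0,0,0,87],[-7.5,-5,130.5,0,0,0,87],[-7.5,-5,130.5,0,0,0,50],[-7.5,-5,130.5,0,0,0,50],[-7.5,-5,130.5,0,0,0,50],[-7.5,-5,130.5,0,0,0,50]]]' 25;  python3 -m jog '[[[0,0,0,0,0,0,40],[0,0,0,0,0,0,40],[0,0,0,0,0,0,40],[0,0,0,0,0,0,40]]]' 30
```

```text
time: 2.55
position: [0.607, 0.1743, 0.0146]
tool_rot: [0.627, 3.077, 0.001]
ft_force: [-0.8, -0.5, 0.8]
grip_width: 0.722
grip_force: 0.0
time: 2.95
position: [0.6067, 0.1741, 0.0142]
tool_rot: [0.627, 3.078, 0.001]
ft_force: [-0.5, -0.4, 4.9]
grip_width: 0.631
grip_force: 30.0
```

```bash
python3 -m jog '[[[0,0,-20,0,0,0,40],[0,0,-50,0,0,0,40],[0,0,-90,0,0,0,40],[20,-8,-130,0,0,0,40],[50,-18,-130,0,0,0,40],[80,-28,-130,0,0,0,40],[87,-30,-130,0,0,0,40],[87,-30,-130,0,0,0,40],[87,-30,-130,0,0,0,40]]]'; python3 - <<'E'
from h import *
from bench import ctrl
d=ctrl.get_image('wrist');s=ctrl.get_state();pickle.dump(d,open('pics/w2.pkl','wb'));cv2.imwrite('pics/w2.png',d['image'][...,::-1])
print(s['position'],s['grip_width'],pix(d,[.424,.164,.024]),pix(d,[.424,.164,.014]))
E
```

```text
time: 3.85
position: [0.5155, 0.1802, 0.1435]
tool_rot: [0.627, 3.078, -0.0]
ft_force: [0.9, 0.6, -1.3]
grip_width: 0.632
grip_force: 30.0
[0.51571806 0.18011359 0.1434704 ] 0.6343965912159241 [255.00659987 103.07584977] [257.2790286 103.6401477]
```

View pics/w2.png

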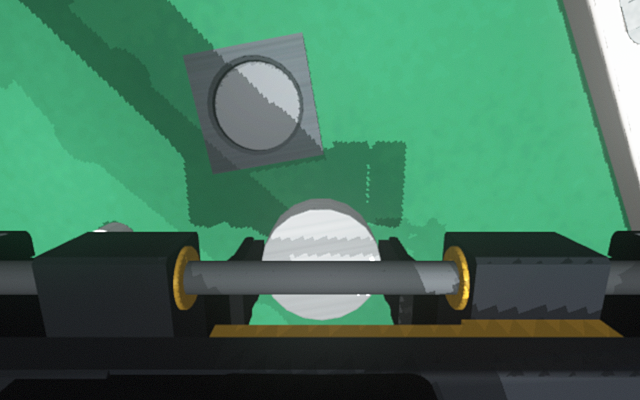

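The die's cavity is centred at about (255,103), exactly as predicted. The disc is held squarely at (321,260).

```bash
python3 -m jog '[[[30,-20,0,0,0,0,40],[65,-42,0,0,0,0,40],[77.5,-50.5,20,0,0,0,40],[77.5,-50.5,55,0,0,0,40],[77.5,-50.5,85,0,0,0,40],[77.5,-50.5,100,0,0,0,40],[77.5,-50.5,108,0,0,0,40],[77.5,-50.5,112,0,0,0,40],[77.5,-50.5,114,0,0,0,40],[77.5,-50.5,115,0,0,0,40]]]';python3 -m jog '[[[0,0,0,0,0,0,40]]]'
```

```text
time: 4.9
position: [0.4245, 0.1646, 0.0292]
tool_rot: [0.627, 3.077, 0.001]
ft_force: [-0.1, -0.1, -1.6]
grip_width: 0.635
grip_force: 30.0
time: 5.0
position: [0.4242, 0.1646, 0.0293]
tool_rot: [0.627, 3.077, 0.001]
ft_force: [-0.1, 0.3, -1.6]
grip_width: 0.635
grip_force: 30.0
```

```bash
python3 -m jog '[[[0,0,0.8,0,0,0,40],[0,0,0.8,0,0,0,40],[0,0,0.8,0,0,0,65],[0,0,0.8,0,0,0,75],[0,0,0.8,0,0,0,87],[0,0,0.8,0,0,0,87],[0,0,-20,0,0,0,87],[0,0,-60,0,0,0,87],[-30,0,-100,0,0,0,87],[-70,0,-115,0,0,0,87]]]'; python3 -m jog '[[[0,0,0,0,0,0,87],[0,0,0,0,0,0,87]]]'; python3 - <<'E'
from h import *
from bench import ctrl
d=ctrl.get_image('wrist');s=ctrl.get_state();pickle.dump(d,open('pics/w3.pkl','wb'));cv2.imwrite('pics/w3.png',d['image'][...,::-1])
m=plane(d,[255,103],.038)
print(s['position'],s['tool_rot'],s['grip_width'],[pix(d,[.424,.164,z]) for z in(.024,.038)])
h=cv2.cvtColor(pickle.load(open('pics/top.pkl','rb'))['image'],cv2.COLOR_RGB2HSV);t=pickle.load(open('pics/top.pkl','rb'))
print('yellow',near(t,(h[...,0]>22)&(h[...,0]<35)&(h[...,1]>150),(435,138),.024))
print('shift to sq hover',tool(s,[.58,-.16,.16]))
E
```

```text
time: 6.0
position: [0.4898, 0.1388, 0.1481]
tool_rot: [0.62, 3.075, 0.008]
ft_force: [-0.3, 1.2, -0.4]
grip_width: 0.999
grip_force: 0.0
time: 6.2
position: [0.4884, 0.1365, 0.1437]
tool_rot: [0.63, 3.078, 0.0]
ft_force: [-1.0, 0.0, -0.4]
grip_width: 0.997
grip_force: 0.0
[0.4871316  0.13702853 0.1429389 ] [-6.26855698e-01 -3.07679044e+00  8.31139034e-04] 1.0010297251750562 [array([321.54721936, 113.81559296]), array([321.60165696, 113.50958419])]
yellow [ 663.2 -285.9   54.6   56.4   16. ]
shift to sq hover [-201.6 -237.   -17.2]
```

View pics/w3.png

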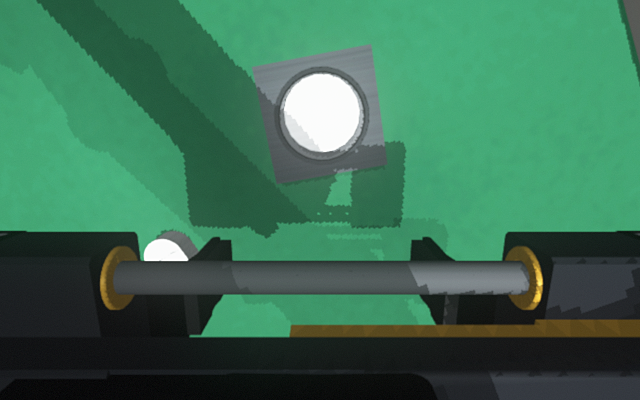

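The disc is centred in the round cavity at (322,112), with an even ring of play around it. Next is the square blank, so I'll check the tray height beside it and hover.

```bash
python3 - <<'E'
from h import *
from bench import ctrl
print(ctrl.get_state()['joint_positions'].round(2))
d=pickle.load(open('pics/top.pkl','rb'))
f=200/np.tan(np.radians(d['fov_y']/2));R=cv2.Rodrigues(np.array(d['rvec']))[0]
for u,v in [(382,67),(382,90),(390,100),(333,88),(334,204)]:
    z=d['depth'][v,u];print(u,v,(R.T@(z*np.array([(u-d['cx'])/f,(v-d['cy'])/f,1])-R.T.T@(0*np.array(d['tvec']))-np.array(d['tvec']))).round(3))
E
python3 -m jog '[[[-30,-35,0,0,0,5,87],[-60,-70,0,0,0,10,87],[-90,-105,0,0,0,15,87],[-120,-140,0,0,0,20,87],[-150,-175,0,0,0,25,87],[-180,-210,0,0,0,29,87],[-201,-237,0,0,0,29,87],[-201,-237,0,0,0,29,87],[-201,-237,0,0,0,29,87],[-201,-237,0,0,0,29,87]]]'; python3 - <<'E'
from h import *
from bench import ctrl
d=ctrl.get_image('wrist');s=ctrl.get_state();pickle.dump(d,open('pics/w4.pkl','wb'));cv2.imwrite('pics/w4.png',d['image'][...,::-1])
print(s['position'],s['joint_positions'].round(2),Ro.from_rotvec(s['tool_rot']).as_matrix().round(3),pix(d,[.658,-.183,.024]),pix(d,[.419,-.223,.024]))
E
```

```text
[-0.57  0.07  0.26  1.91 -0.02  1.16  0.86]
382 67 [ 0.861 -0.155  0.063]
382 90 [ 0.811 -0.155  0.028]
390 100 [ 0.779 -0.175  0.03 ]
333 88 [ 0.806 -0.018  0.062]
334 204 [ 0.494 -0.003  0.021]
time: 7.25
position: [0.5797, -0.1571, 0.1427]
tool_rot: [-1.373, -2.823, -0.002]
ft_force: [-0.9, -0.1, -0.0]
grip_width: 1.004
grip_force: 0.0
[ 0.5799438  -0.15703478  0.14298151] [-0.22  0.29  0.52  1.7  -0.15  1.2   1.01] [[-0.618  0.786 -0.001]
 [ 0.786  0.618  0.002]
 [ 0.002  0.    -1.   ]] [374.35464192 280.77423835] [107.47867468 143.77951892]
```

View pics/w4.png

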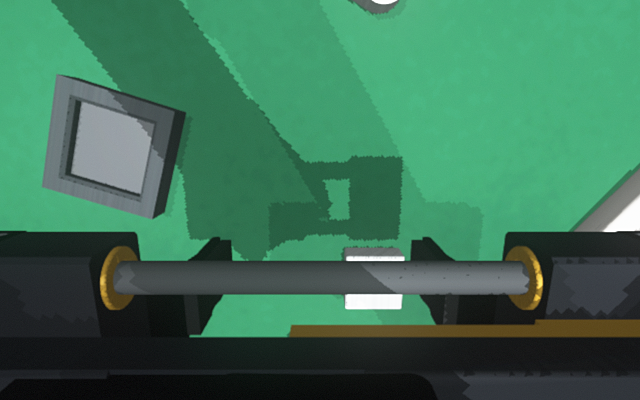

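The square blank sits at (374,281), as predicted, and is aligned with the fingers. The square die cavity is at about (110,147).

```bash
python3 -m jog '[[[-34,22,10,0,0,0,87],[-68.5,45,20,0,0,0,87],[-68.5,45,50,0,0,0,87],[-68.5,45,90,0,0,0,87],[-68.5,45,115,0,0,0,87],[-68.5,45,126,0,0,0,87],[-68.5,45,129.5,0,0,0,87],[-68.5,45,129.5,0,0,0,87],[-68.5,45,129.5,0,0,0,87]]]'; python3 -m jog '[[[0,0,0,0,0,0,60],[0,0,0,0,0,0,50],[0,0,0,0,0,0,40],[0,0,0,0,0,0,40],[0,0,0,0,0,0,40],[0,0,0,0,0,0,40],[0,0,0,0,0,0,40],[0,0,0,0,0,0,40]]]' 30
```

```text
time: 8.2
position: [0.6593, -0.1861, 0.0162]
tool_rot: [1.376, 2.821, 0.002]
ft_force: [-0.4, -0.5, 0.9]
grip_width: 1.0
grip_force: 0.0
time: 9.0
position: [0.6582, -0.1858, 0.0142]
tool_rot: [1.377, 2.823, 0.001]
ft_force: [0.6, 0.1, -0.3]
grip_width: 0.567
grip_force: 30.0
```

```bash
python3 -m jog '[[[0,0,-20,0,0,0,40],[0,0,-60,0,0,0,40],[0,0,-100,0,0,0,40],[8,-35,-130,0,0,3,40],[17,-70,-130,0,0,6,40],[27,-105,-130,0,0,9,40],[37,-140,-130,0,0,12,40],[46,-175,-130,0,0,15,40],[55,-208,-130,0,0,17.3,40],[61,-229,-130,0,0,17.3,40]]]'; python3 -m jog '[[[0,0,0,0,0,0,40],[0,0,0,0,0,0,40]]]'; python3 - <<'E'
from h import *
from bench import ctrl
d=ctrl.get_image('wrist');s=ctrl.get_state();pickle.dump(d,open('pics/w5.pkl','wb'));cv2.imwrite('pics/w5.png',d['image'][...,::-1])
print(s['position'],s['joint_positions'].round(2),Ro.from_rotvec(s['tool_rot']).as_matrix().round(3),pix(d,[.419,-.223,.024]))
E
```

```text
time: 10.0
position: [0.4364, -0.2802, 0.1436]
tool_rot: [-1.79, -2.579, 0.001]
ft_force: [-1.4, -0.5, -1.3]
grip_width: 0.571
grip_force: 30.0
time: 10.2
position: [0.4397, -0.2788, 0.1441]
tool_rot: [1.788, 2.583, 0.002]
ft_force: [1.1, 0.4, -1.3]
grip_width: 0.573
grip_force: 30.0
[ 0.4404469  -0.27834091  0.14407965] [-0.12  0.11  0.67  1.89 -0.08  1.17  0.95] [[-0.354  0.935  0.001]
 [ 0.935  0.354  0.   ]
 [ 0.     0.001 -1.   ]] [321.4537142  127.45870249]
```

View pics/w5.png

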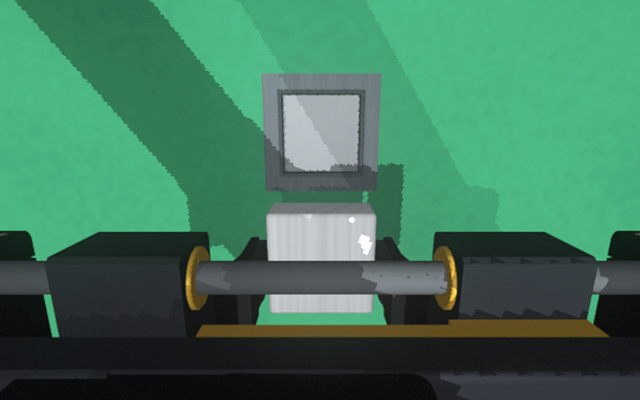

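The square die's outline spans (263–381, 73–191) and its cavity is centred at about (321,133). The held block's top spans (267–376, 211–313) and is aligned with the die to within 1°.

```bash
python3 - <<'E'
from h import *
d=pickle.load(open('pics/w5.pkl','rb'))
t=np.array([.4402,-.2785,.144]);R=np.array([[-.354,.935,0],[.935,.354,0],[0,0,-1]])
for uv,z in [((321.5,132),.024),((321.5,133),.024),((321.5,262),.1545),((267,211),.1545),((376,313),.1545)]:
    p=plane(d,uv,z)[0];print(p.round(4),(R.T@(p-t)*1000).round(1))
E
```

```text
[ 0.4203 -0.2262  0.024 ] [ 5.59e+01 -1.00e-01  1.20e+02]
[ 0.4205 -0.2269  0.024 ] [ 5.52e+01 -1.00e-01  1.20e+02]
[ 0.4389 -0.277   0.1545] [  1.8  -0.7 -10.5]
[ 0.4079 -0.2629  0.1545] [ 26.  -24.7 -10.5]
[ 0.4724 -0.2922  0.1545] [-24.2  25.2 -10.5]
```

```bash
python3 -m jog '[[[27,0,0,0,0,0,40],[54,0,10,0,0,0,40],[54,0,30,0,0,0,40],[54,0,60,0,0,0,40],[54,0,85,0,0,0,40],[54,0,100,0,0,0,40],[54,0,108,0,0,0,40],[54,0,112,0,0,0,40],[54,0,114,0,0,0,40],[54,0,115,0,0,0,40]]]';python3 -m jog '[[[0,0,0.8,0,0,0,40],[0,0,0.8,0,0,0,40]]]'
```

```text
time: 11.25
position: [0.4216, -0.2285, 0.0296]
tool_rot: [1.786, 2.583, 0.001]
ft_force: [-0.1, -0.2, -2.5]
grip_width: 0.568
grip_force: 30.0
time: 11.45
position: [0.4212, -0.2285, 0.0288]
tool_rot: [1.786, 2.583, 0.001]
ft_force: [0.2, -1.0, -2.1]
grip_width: 0.572
grip_force: 30.0
```

```bash
python3 -m jog '[[[0,0,0,0,0,0,60],[0,0,0,0,0,0,70],[0,0,0,0,0,0,80],[0,0,0,0,0,0,87],[0,0,0,0,0,0,87],[0,0,-20,0,0,0,87],[0,0,-60,0,0,0,87],[-30,0,-100,0,0,0,87],[-60,0,-115,0,0,0,87],[-60,0,-115,0,0,0,87]]]'; python3 -m jog '[[[0,0,0,0,0,0,87],[0,0,0,0,0,0,87],[0,0,0,0,0,0,87]]]'; python3 - <<'E'
from h import *
from bench import ctrl
w=ctrl.get_image('wrist')['image'];d=ctrl.get_image('side');t=ctrl.get_image('top')
cv2.imwrite('pics/w6.png',np.vstack([w[40:230,150:490],cv2.resize(t['image'][190:280,230:400],(340,180))])[...,::-1])
print(ctrl.get_state()['position'])
E
```

```text
time: 12.45
position: [0.4443, -0.2893, 0.1468]
tool_rot: [1.787, 2.574, -0.001]
ft_force: [0.5, 0.1, -0.2]
grip_width: 0.998
grip_force: 0.0
time: 12.75
position: [0.4413, -0.2831, 0.1422]
tool_rot: [-1.784, -2.583, -0.0]
ft_force: [-1.1, 0.2, 0.7]
grip_width: 1.0
grip_force: 0.0
[ 0.44171572 -0.28372029  0.14279482]
```

View pics/w6.png

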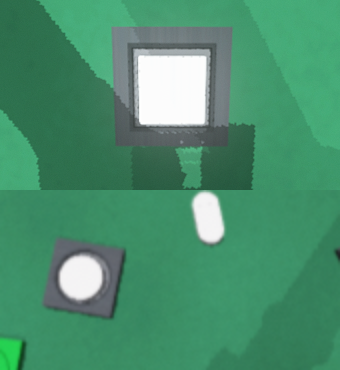

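The square block sits inside its cavity with play on all four sides (crop centre 172,90). The disc is still seated in the round die (80,277). I'm handing the job in.

```bash
python3 -c "
from bench import ctrl
print(ctrl.close_job())"
```

```text
the job is handed in; nothing more can be done
None
```

Both blanks are in their dies, the round one placed first and then the square one; the last pictures showed each centred in its cavity, and I handed the job in at about 13 s.

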